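# Set the rice-cake slicing guide to its index clip, slack taken up

### The arm

A 6-joint arm with a two-finger parallel gripper is mounted at the origin on the work surface. World frame = base frame: x ahead of the robot, y to its left, z up, the work surface at z = 0. Lengths are in m, angles in rad, forces in N, time in s.
With the tool pointing down it reaches from about 0.275 to 0.825 m from the base axis. Payload 4.9 kg.
Tool frame: the origin (TCP) lies at the very end of the fingers, on their centre line; the grasp point (between the pads) lies 19 mm behind it; y points along the fingers, z is the direction in which the jaws open and shut, and the axes are right-handed (so a half turn about y gives the same grasp; the last joint's range is limited). The gripper opens to 85 mm and grips with 20 to 120 N. Pads are 22 mm wide; open, the fingers measure 114 mm over their backs; the gripper's body (76 mm by 85 mm) begins 54 mm behind the grasp point. The pads swing forward as they close: fully open they stand 13 mm farther back than shut.
Start: joints at [1.083, 0.326, -0.193, 1.052, 0, 1.437], TCP at [0.191, 0.516, 0.231] pointing down, gripper open.
Joint ranges: [-2.65, 2.65], [-0.97, 1.79], [-1.3, 1.35], [-1.93, 2.1], [-1.47, 1.37], [-3.14, 3.14]. Speed limits (rad/s): [2.57, 2.57, 3.14, 3.14, 3.14, 3.14].

### API

Orientations are given as [roll, pitch, yaw] about the fixed x, y, z axes, in that order (R = Rz(yaw) Ry(pitch) Rx(roll)).
In Python, from rig import read_state, get_image, get_calibration, hand_in, cut_out, spot_point gives the robot as it stands.
- The arm moves only by the tool jog_arm, never from a script. Its argument "deltas" is a list that holds one entry, the list of rows, each a list of 6 numbers: the shift along the tool's x, y, z in mm, then the turn, a rotation vector about the tool's x, y, z in rad. A call has 1 to 20 rows; each row shifts and turns the pose as measured when the row begins, along the tool's axes as they then stand; what a row does not reach is not made up. A row lasts 1/12 s, in which the tool goes at most 41.7 mm and 7.16 degrees, less where a joint would pass 70% of its speed; a pose out of reach is approached as far as the arm can. A call with a gripper value outside its range is refused whole. "hand" is the opening, from 0 (shut) to 1 (fully open), set as the call begins (left out, the last holds). The fingers move at their own pace and stop on an object; "force" is the grip in N (left out, the last holds). Time passes only in rows, so rows that do not move let the fingers close. It gives the time, the measured TCP pose, the force and the opening at its end, in the units of the state.
- read_state(): the state, without advancing time (a new reading comes with each control period).
- get_image(name): name is "side" or "top" or "wrist"; returns the picture (420x560x3 uint8, red, green, blue); there is no depth.
- get_calibration(name): a dict with "camera_matrix" (3x3 intrinsics, pixels), "camera_from_world" (4x4, takes a point from world to camera coordinates). Camera axes: x right, y down, z forward; pixel columns grow to the right and rows downward; lengths in m; the calibration is good to about 2 mm. A picture is of the moment at which its call begins: read the wrist's pose just before it. get_calibration takes no time and is no camera call; for the wrist camera it gives the pose at the moment of the call.
- hand_in(): hands the job in, once; it reports no verdict.
Trained networks look in the newest picture that a camera, given by its name, has taken for a name from the list of things; names that differ only in an ending like _2 or _b are one class to them, and where a whole thing is asked for, a point or a joint stands for the part that bears it (a point fixed in the world has none). Each returns a list of dicts, best first, with "conf" (0 to 1); they miss things now and then, are a little off and sometimes report something else, mostly with a low value. They report only what shows in the picture. A call takes as long as a camera call.
- cut_out(camera, name): "pixels" (420x560 bool, what is visible of it) and "box" ([left, top, right, bottom] in pixels, round what is visible of it).
- spot_point(camera, name): "at" ([column, row] in pixels: a listed point, or the origin of a listed thing).
The state is a dict: "time_s": time; "qpos": joint angles; "joint_vel": joint speeds; "effort": joint torques, N m; "eef_pos": TCP position; "tool_rot": TCP orientation; "wrist_force": force on the tool from outside, world axes, zero at the start; "wrist_torque": the same for the moment, N m; "width": opening from 0.0 (shut) to 1.0 (fully open).
Only numpy, scipy, OpenCV 4.12 (cv2) and the standard library are available. Lean on these libraries where they do the work, as an engineer would, in place of code of your own. Each camera call takes 0.05 s, during which the arm holds its last target. There are 200 camera calls.

### The job

Set the slicing guide to its index clip: first draw the fence carriage back by its black knob to the wide end, away from the fixed lip, until you feel it bear lightly on the hidden rubber stop there (roughly 5 to 15 N on the stop, never over 20 N). Then bring it forward from that end until the pointer is level with the tip of the clip, without running past the tip, so that the knob's slack is left taken up towards the lip, and let go. Leave the griddle, plate, jar and scraper where they are.

Things in the scene. Friction and masses are not known exactly. Their poses are not given: they have to be found in the camera images.
- guide: Fixed slicing guide: wooden board 210 (x) x 420 (y) x 20 mm. Origin: centre of its underside, z up. The carriage travels along its y: -y is the narrow end with the fixed steel lip (145 mm wide, top 54 mm above the counter, at y = -185 mm), +y the wide end. A hollow steel rail 30 mm wide, roof 36 mm above the counter, runs along y at x = -65 mm (nearer the robot at yaw 0).
- rail_end (a point): Top of the grey cap at the rail's wide end, 44 mm above the counter, guide y = +204 mm. Hidden in the rail before it is the rubber stop, set anywhere so that it halts the carriage with its origin between guide y = +100 and +130 mm. It cannot be seen, only felt; it yields about 1 mm for each 4 N.
- carriage: Aluminium saddle 46 x 64 mm on the rail, axes as the guide's. Origin: rail's centre line, 36 mm above the counter. Carries a steel fence plate 122 mm long, 10 mm thick, crossing the board to +x, and two lugs (tops 62 mm above the counter, outer faces at y = +-22 mm) with the knob's stem between. Slides along guide y only, drags with about 4 N friction and stays where left.
- knob_grip (a point): Centre of the black knob's head, 96 mm above the counter over the rail; head 32 (x) x 26 (y) mm, from 72 to 116 mm up, axes as the guide's. Slides along y on the carriage with 12 mm of play in all (0.6 N): at y = -6 mm from the carriage's origin it bears on the lug towards the lip, at +6 mm on the other lug. Slack taken up towards the lip means it stands at about -6 mm.
- pointer (a point): Sharp tip of the carriage's small flat steel pointer (14 mm wide at its root), at the far (+x) end of the fence, 25 mm above the counter, always at the carriage's own y. Carries the guide's axes.
- clip: Fixed steel index clip, 24 mm wide, 27 mm high, on the board's long edge opposite the rail; it stands at a different place along the edge each time, axes as the guide's. Its flat top runs out into a sharp triangular point that looks back towards the pointer. Origin: at counter height under the point's tip.
- mark (a point): Tip of the clip's triangular point, 25 mm above the counter: the set mark. The pointer is level with it when both have the same y in the guide's frame; about 2 mm of clear gap remains between them in x.
- griddle: Loose black cast-iron griddle, 260 mm across, 22 mm high, with a bar handle, standing to the left. Origin: centre of the underside. Bystander.
- plate: Loose white melamine plate, 210 mm across, 20 mm high, to the right. Origin: centre of the underside. Bystander.
- jar: Loose empty glass jar, 80 mm across, 115 mm high, beyond the board. Origin: centre of the underside. Bystander.
- scraper: Loose green plastic dough scraper, 85 x 120 mm, 12 mm thick at its spine, beyond the board. Origin: centre of the underside. Bystander.

How it is judged:
On the way, in this order (a step that is already met when the one before it is completed fails the run):
1. the carriage bears on the hidden stop at the wide end with more than 4 N (contact force between tongue and anything else above 4 N), for 0.2 s.
2. the pointer is level with the tip of the clip (within 3 mm along the rail) with the knob bearing on the lug towards the lip (y of pointer in the frame of mark between -0.003 and 0.003 m and y of knob_grip in the frame of carriage below -0.004 m), for 0.2 s.
At the end, for the whole second after the job is handed in: The carriage is at rest and let go, its pointer level with the tip of the clip to within 3 mm along the rail, the knob within 2 mm of the lug towards the lip (slack taken up) (all of step 2 and linear speed of carriage below 0.005 m/s); the robot touches nothing.
It fails at once if the stop is pressed with more than 20 N (contact force between tongue and anything else above 20 N).
It fails at once if after having been back to the stop, the pointer runs more than 4 mm past the tip of the clip towards the lip (distance of telltale from where it was at the start of the episode above 0.0025 m and y of pointer in the frame of mark below -0.004 m).
It fails at once if the griddle, plate, jar or scraper is moved more than 15 mm, or the jar tipped (distance of any of griddle, plate, jar, scraper from where it was at the start of the episode above 0.015 m or angle between jar's own z axis and vertical above 0.3 rad).
It also fails if it takes over 48 s, if anything falls off the work surface, if the arm or the gripper's body presses on something with over 40 N, if the wrist force passes 120 N, or if a joint passes its speed limit or range.

## Working session

There is one attempt and no reset: what is moved stays moved. The work goes in short steps, Python scripts to look and compute and a tool call to move; the robot and the scene stay as the last step left them, time stands still between calls to the robot, and variables do not carry over. Pictures are saved under pics/ and viewed, about 8 in all and at most 12, crops included, and the job is handed in when it is done.

Besides the shell and the picture viewer there is one more tool, called after "Emit:" as name([rows], argument=value, ...), one row to a line, values as JSON. jog_arm: Moves the arm, as the interface text tells. Its arguments: {"type":"object","properties":{"deltas":{"type":"array","items":{"type":"array","items":{"type":"array","items":{"type":"number"}}}},"hand":{"type":"number"},"force":{"type":"number"}},"required":["deltas"]}

```bash
ls; mkdir -p pics
cat > h.py <<'E'
import numpy as np, cv2
from rig import *
def cal(c):
    k=get_calibration(c); return np.array(k["camera_matrix"]),np.array(k["camera_from_world"])
def ray(c,px,T=None):
    K,T0=cal(c); T=T0 if T is None else T
    d=T[:3,:3].T@np.linalg.inv(K)@[px[0],px[1],1]; o=-T[:3,:3].T@T[:3,3]; return o,d/np.linalg.norm(d)
def atz(c,px,z,T=None):
    o,d=ray(c,px,T); return o+d*(z-o[2])/d[2]
def tri(rays):
    A=np.zeros((3,3));b=np.zeros(3)
    for o,d in rays:
        P=np.eye(3)-np.outer(d,d);A+=P;b+=P@o
    x=np.linalg.solve(A,b); return x,[np.linalg.norm((np.eye(3)-np.outer(d,d))@(x-o)) for o,d in rays]
def proj(c,p,T=None):
    K,T0=cal(c); T=T0 if T is None else T
    q=K@(T[:3,:3]@p+T[:3,3]); return q[:2]/q[2]
def save(img,n): cv2.imwrite(f"pics/{n}.png",img[:,:,::-1])
E
python3 - <<'E'
from h import *
np.set_printoptions(precision=4,suppress=True)
s=read_state();print(s["time_s"],s["eef_pos"],s["tool_rot"],s["wrist_force"])
ims=[get_image(c) for c in ("side","top")]
save(ims[0],"side0");save(ims[1],"top0")
Z=dict(rail_end=.044,knob_grip=.096,pointer=.025,mark=.025,carriage=.036,clip=0,guide=0,jar=0)
for n in Z:
    r=[]
    for c in("side","top"):
        L=spot_point(c,n)
        if L: print(n,c,round(L[0]["conf"],2),np.array(L[0]["at"]),atz(c,L[0]["at"],Z[n])); r.append(ray(c,L[0]["at"]))
    if len(r)==2: print("   tri",*tri(r))
E
```

```text
pics
0.0 [0.1903 0.5154 0.2305] [-1.5725  0.0002 -0.3538] [-0.6245  0.2027  0.6235]
rail_end side 0.74 [216.8 187.2] [0.4752 0.166  0.044 ]
rail_end top 0.88 [237.8 280.3] [0.4709 0.1502 0.044 ]
   tri [0.474  0.1492 0.0545] [np.float64(0.002342226548105312), np.float64(0.002342226548105223)]
knob_grip side 0.63 [207.7 205.6] [ 0.4602 -0.0097  0.096 ]
knob_grip top 0.51 [297.3 288.3] [ 0.4538 -0.0073  0.096 ]
   tri [ 0.4568 -0.0073  0.0946] [np.float64(0.003139012461912518), np.float64(0.003139012461912419)]
pointer side 0.77 [266.3 229.1] [ 0.6139 -0.0272  0.025 ]
pointer top 0.79 [306.6 227. ] [ 0.6136 -0.0358  0.025 ]
   tri [ 0.6133 -0.0355  0.0313] [np.float64(4.661415095312136e-05), np.float64(4.661415095311274e-05)]
mark side 0.44 [263.9 245.2] [ 0.6035 -0.0953  0.025 ]
mark top 0.62 [226.2 175.8] [0.756 0.185 0.025]
   tri [ 0.7059  0.2065 -0.2027] [np.float64(0.0865267827638337), np.float64(0.08652678276383356)]
carriage side 0.93 [207.2 223.4] [ 0.4545 -0.007   0.036 ]
carriage top 0.78 [300.1 285.4] [ 0.4559 -0.0165  0.036 ]
   tri [ 0.456  -0.0163  0.0428] [np.float64(0.0005367548875871125), np.float64(0.0005367548875872107)]
clip side 0.51 [263.1 254.9] [ 0.6009 -0.1043  0.    ]
guide side 0.96 [228.4 244.1] [ 0.5106 -0.0547  0.    ]
guide top 0.71 [317.9 265.5] [ 0.5074 -0.0676  0.    ]
   tri [ 0.5095 -0.0668  0.0099] [np.float64(0.0016625253479749544), np.float64(0.0016625253479751986)]
jar side 0.68 [308.5 191.9] [0.7631 0.1936 0.    ]
jar top 0.96 [225.3 177. ] [0.7567 0.1909 0.    ]
   tri [0.7595 0.1904 0.0017] [np.float64(0.0030320842762872496), np.float64(0.003032084276287372)]
```

Run:
```python
import cv2,numpy as np
a=cv2.imread("pics/side0.png")[130:350,120:400];b=cv2.imread("pics/top0.png")[130:350,180:460]
cv2.imwrite("pics/both.png",np.vstack([cv2.resize(x,(764,600))[:, :] for x in(a,b)]) if 0 else np.hstack([cv2.resize(a,(400,314)),cv2.resize(b,(400,314))]))
```

```text
(no output)
```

View pics/side0.png

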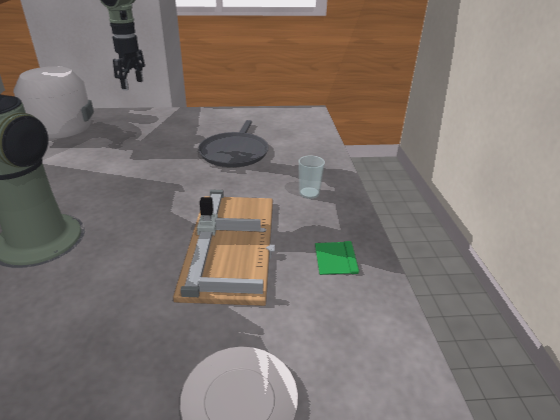

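View pics/top0.png

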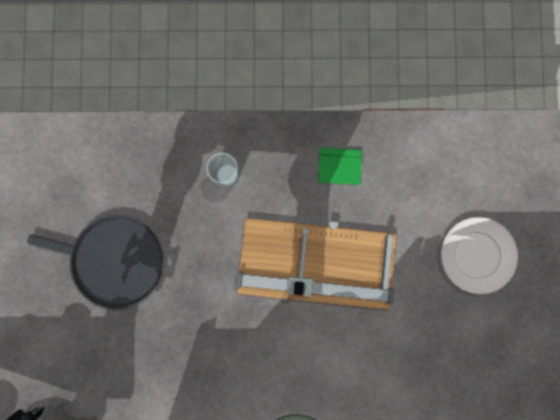

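Side view: the knob is at (207,206), the clip at about (271,247) and the pointer at about (266,229). Top view: the knob is at (298,288), the clip at (334,225), and the rail runs from (242,281) to (388,295), so the guide yaw is about -0.09. The network put the top-view "mark" on the jar, so I reject that one. I'll go above the guide and look from close by.

Emit:
jog_arm([
  [[0,-4,0,0,-0.088,0],[0,-4,0,0,-0.088,0],[0,-4,0,0,-0.088,0],[18,-4,-29,0,0,0],[18,-4,-29,0,0,0],[18,-4,-29,0,0,0],[18,-4,-29,0,0,0],[18,-4,-29,0,0,0],[18,-4,-29,0,0,0],[18,-4,-29,0,0,0],[18,-4,-29,0,0,0],[18,-4,-29,0,0,0],[18,-4,-29,0,0,0],[18,-4,-29,0,0,0],[18,-4,-29,0,0,0],[18,-4,-29,0,0,0],[18,-4,-29,0,0,0],[18,-4,-29,0,0,0]],
], hand=0.6)

```text
time_s: 2.4
eef_pos: [0.4354, 0.0481, 0.3067]
tool_rot: [-1.567, -0.007, -0.061]
wrist_force: [1.0, 0.1, -0.8]
width: 0.603
```

```bash
cat > look.py <<'E'
from h import *
import sys
np.set_printoptions(precision=4,suppress=True)
Z=dict(rail_end=.044,knob_grip=.096,pointer=.025,mark=.025,carriage=.036,guide=0)
im=get_image("wrist");save(im,sys.argv[1])
s=read_state();print(s["eef_pos"],s["tool_rot"],s["wrist_force"],s["width"])
K,T=cal("wrist");print("cam",-T[:3,:3].T@T[:3,3],T[2,:3])
for n in Z:
    for d in spot_point("wrist",n)[:2]: print(n,round(d["conf"],2),np.array(d["at"]),atz("wrist",d["at"],Z[n],T))
E
python3 look.py w1
```

```text
[0.4391 0.043  0.3074] [-1.5712 -0.0104 -0.0669] [ 4.8077 -4.4411  1.7868] 0.6002059994892794
cam [0.3604 0.0481 0.4499] [ 0.311  -0.0209 -0.9502]
rail_end 0.98 [353.8 199. ] [0.4818 0.1441 0.044 ]
knob_grip 0.71 [233.4 204.9] [ 0.4638 -0.0189  0.096 ]
pointer 0.85 [238.6 283.5] [ 0.6198 -0.0397  0.025 ]
pointer 0.49 [356.6 196.7] [0.4842 0.1527 0.025 ]
mark 0.4 [193.6 280.8] [ 0.6097 -0.113   0.025 ]
carriage 0.64 [237.7 191.6] [ 0.4617 -0.0217  0.036 ]
guide 0.93 [217.6 222.1] [ 0.5191 -0.0661 -0.    ]
guide 0.39 [353.  195.9] [0.4898 0.1532 0.    ]
```

View pics/w1.png

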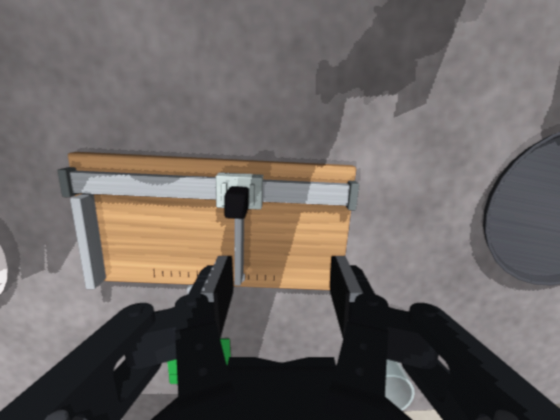

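The wrist view shows the knob at (236,203), the pointer tip at about (239,284), and the clip at about (195,287), half hidden by the left finger. The arm was still settling when I took it. I'll shift so the clip lies between the fingers and look again.

Emit:
jog_arm([
  [[-2,0,-35,0,0.02,0],[-2,0,-35,0,0.02,0],[0,0,-30,0,0,0],[0,0,0,0,0,0],[0,0,0,0,0,0],[0,0,0,0,0,0],[0,0,0,0,0,0]],
])

```text
time_s: 3.33
eef_pos: [0.4205, -0.0418, 0.3052]
tool_rot: [-1.565, -0.005, -0.08]
wrist_force: [0.4, -0.5, 0.4]
width: 0.6
```

```bash
python3 look.py w2
```

```text
[ 0.4205 -0.0417  0.3052] [-1.5645 -0.0047 -0.0795] [ 0.6479  0.3665 -0.2115] 0.6017428912222877
cam [ 0.3426 -0.0366  0.4481] [ 0.3058 -0.018  -0.9519]
rail_end 0.68 [420.2 203.1] [0.4765 0.1552 0.044 ]
knob_grip 0.71 [306.6 208.6] [ 0.4548 -0.0112  0.096 ]
knob_grip 0.47 [255.3 280.6] [ 0.5513 -0.0861  0.096 ]
pointer 0.79 [293.5 287.5] [ 0.6114 -0.0349  0.025 ]
mark 0.72 [248.  287.8] [ 0.6057 -0.1095  0.025 ]
guide 0.61 [272.5 227.9] [ 0.5136 -0.0614  0.    ]
```

View pics/w2.png

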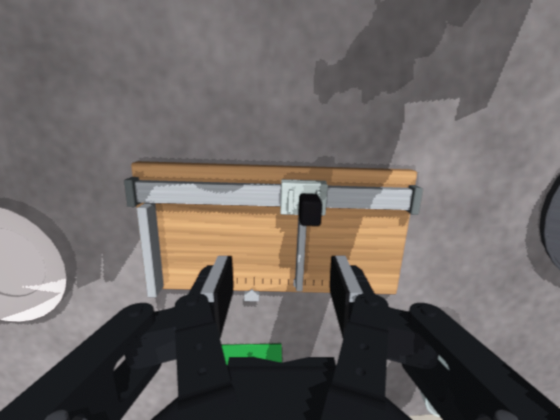

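The settled view shows the clip at (251,296) with its tip near (250,289), the pointer tip near (299,290), the knob at (310,208), and the rail caps at (132,191) and (417,200). I'll fit the guide pose and check it with an overlay.

Run:
```python
from h import *
np.set_printoptions(precision=4,suppress=True)
im=cv2.imread("pics/w2.png");K,T=cal("wrist")
a=atz("wrist",(417,190),.044,T);b=atz("wrist",(132,181),.044,T);print("cap centre tops rough",a,b,"yaw",np.arctan2(-(a-b)[0],(a-b)[1]))
y=-0.097
for yaw in (np.arctan2(-(a-b)[0],(a-b)[1]),):
    u=np.array([-np.sin(yaw),np.cos(yaw)])
    for n,p in dict(mark=(248,287.8),markeye=(250.5,289),ptr=(293.5,287.5),ptreye=(299.5,290)).items():
        w=atz("wrist",p,.025,T);print(n,w,"s",w[:2]@u)
    w=atz("wrist",(306.6,208.6),.096,T);print("knob s",w[:2]@u)
big=cv2.resize(im[160:320,120:440],(800,400),interpolation=cv2.INTER_CUBIC)
c=cv2.resize(im[265:315,220:320],(800,400),interpolation=cv2.INTER_CUBIC)[:200*2]
cv2.imwrite("pics/c2.png",cv2.resize(np.vstack([big,c]),(600,600)))
```

```text
cap centre tops rough [0.4571 0.1483 0.044 ] [ 0.4112 -0.2484  0.044 ] yaw -0.11539706778539055
mark [ 0.6058 -0.1109  0.025 ] s -0.04041576415393762
markeye [ 0.6084 -0.1071  0.025 ] s -0.03630609123981805
ptr [ 0.6116 -0.0363  0.025 ] s 0.03435494296472566
ptreye [ 0.6172 -0.0268  0.025 ] s 0.044477240575856794
knob s 0.04009336087897286
```

View pics/c2.png

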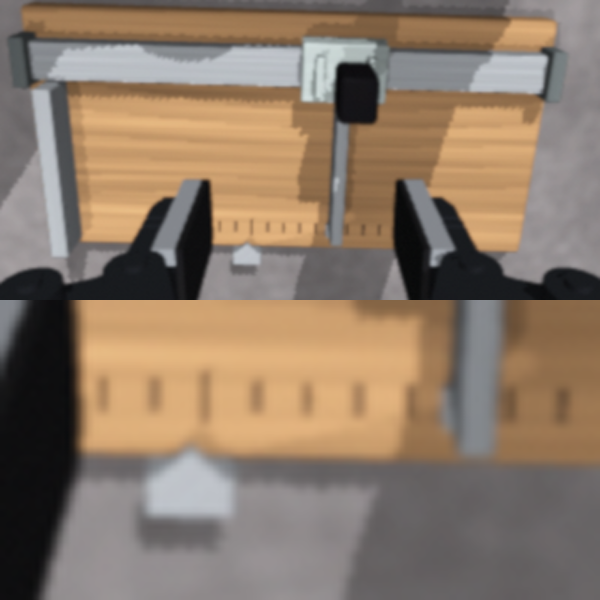

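The clip tip is at about (252,290). From here the fence hides the pointer tip, so I'll look again from farther out in x when the carriage is near the clip. Now I'll cage the knob between half-open pads, starting above it.

Emit:
jog_arm([
  [[11,0,12,0,0.013,0],[11,0,12,0,0.012,0],[10,15,12,0,0,0],[0,30,0,0,0,0],[0,30,0,0,0,0],[0,30,0,0,0,0],[0,0,0,0,0,0],[0,0,0,0,0,0]],
])

```text
time_s: 4.35
eef_pos: [0.461, -0.0073, 0.1993]
tool_rot: [-1.565, -0.011, -0.107]
wrist_force: [0.8, 0.5, 1.3]
width: 0.599
```

```bash
python3 look.py w3
python3 - <<'E'
from h import *
np.set_printoptions(precision=4,suppress=True)
# knob from the two wrist views is printed above; board edge yaw from w2 pose unavailable -> use current cut_out of knob
for n in("knob_grip","carriage"):
    for d in cut_out("wrist",n)[:1]: print(n,d["conf"],d["box"])
E
```

```text
[ 0.4607 -0.0073  0.1994] [-1.5652 -0.0105 -0.1067] [-0.2936 -0.1942 -0.9481] 0.5953119327020314
cam [0.3821 0.     0.3419] [ 0.3106 -0.0276 -0.9501]
rail_end 0.57 [435.3 190.3] [0.4741 0.1537 0.044 ]
knob_grip 0.69 [277.8 204.1] [ 0.4556 -0.0093  0.096 ]
pointer 0.95 [274.3 306.7] [ 0.6111 -0.0314  0.025 ]
carriage 0.62 [276.6 188.5] [ 0.4562 -0.0109  0.036 ]
guide 0.89 [240.6 230.7] [ 0.5137 -0.0628  0.    ]
knob_grip 0.87 [262.0, 182.0, 296.5, 231.0]
carriage 0.96 [243.9, 166.8, 307.7, 316.7]
```

View pics/w3.png

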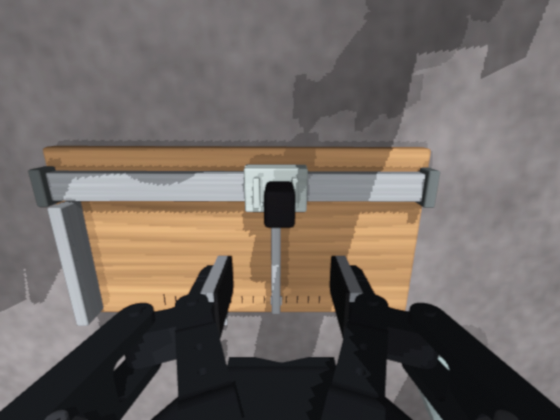

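The fence now stands vertical in the image and the rail is level, so the tool is aligned with the guide (yaw about -0.107). The knob, at (278,204), lies centred between the pads. I'll descend around it.

Emit:
jog_arm([
  [[-5,20,-1,0,0,0],[0,30,0,0,0,0],[0,30,0,0,0,0],[0,25,0,0,0,0],[0,10,0,0,0,0],[0,5,0,0,0,0],[0,0,0,0,0,0],[0,0,0,0,0,0]],
])

```text
time_s: 5.47
eef_pos: [0.4638, -0.0089, 0.0808]
tool_rot: [-1.566, -0.026, -0.107]
wrist_force: [-0.2, -0.5, 0.7]
width: 0.597
```

Emit:
jog_arm([
  [[-4,2,5,0,0,0.013],[-4,2,8,0,0,0.013],[0,0,8,0,0,0],[0,0,10,0,0,0],[0,0,10,0,0,0],[0,0,10,0,0,0],[0,0,8,0,0,0],[0,0,0,0,0,0]],
])

```text
time_s: 6.13
eef_pos: [0.4639, 0.0534, 0.0795]
tool_rot: [-1.575, -0.002, -0.109]
wrist_force: [-0.3, -3.0, -2.7]
width: 0.6
```

Emit:
jog_arm([
  [[0,0,3,0,0,0],[0,0,3,0,0,0],[0,0,0,0,0,0]],
])

```text
time_s: 6.38
eef_pos: [0.4646, 0.0606, 0.0795]
tool_rot: [-1.576, -0.002, -0.107]
wrist_force: [0.5, -2.6, -1.7]
width: 0.598
```

Emit:
jog_arm([
  [[0,0,2,0,0,0],[0,0,1.5,0,0,0],[0,0,0,0,0,0]],
])

```text
time_s: 6.63
eef_pos: [0.465, 0.0639, 0.0795]
tool_rot: [-1.576, -0.002, -0.108]
wrist_force: [-0.6, -1.6, -1.6]
width: 0.595
```

```bash
python3 look.py w4
```

```text
[0.465  0.0639 0.0795] [-1.5758 -0.0022 -0.1085] [ 0.6643 -2.7256 -2.3382] 0.59877138439235
cam [0.3878 0.0728 0.2227] [ 0.3017 -0.0373 -0.9527]
rail_end 0.79 [416.6 238.7] [0.4726 0.1518 0.044 ]
knob_grip 0.76 [254.8 282.9] [0.4631 0.051  0.096 ]
carriage 0.72 [256.  235.5] [0.4623 0.0465 0.036 ]
guide 0.98 [143.1 285.8] [ 0.5127 -0.0619  0.    ]
guide 0.7 [252.6 284.4] [0.5214 0.0324 0.    ]
```

View pics/w4.png

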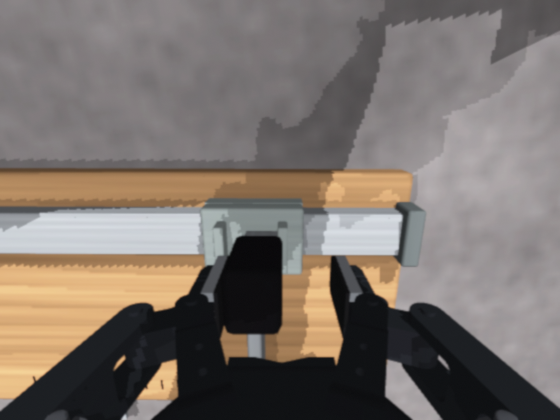

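The left pad bears on the knob and the carriage follows, at guide y of about 98 mm. From here I go in small steps, watching the force.

Emit:
jog_arm([
  [[0,0,1.5,0,0,0],[0,0,1.5,0,0,0]],
])

```text
time_s: 7.15
eef_pos: [0.4652, 0.066, 0.0795]
tool_rot: [-1.578, -0.002, -0.109]
wrist_force: [-0.1, -3.9, -1.9]
width: 0.602
```

Emit:
jog_arm([
  [[0,0,1.5,0,0,0]],
])

```text
time_s: 7.23
eef_pos: [0.4654, 0.0673, 0.0795]
tool_rot: [-1.579, -0.002, -0.11]
wrist_force: [0.1, -3.9, -1.7]
width: 0.6
```

Emit:
jog_arm([
  [[0,0,1.5,0,0,0],[0,0,1.5,0,0,0]],
])

```text
time_s: 7.4
eef_pos: [0.4657, 0.0701, 0.0795]
tool_rot: [-1.58, -0.002, -0.11]
wrist_force: [-0.1, -4.1, -1.8]
width: 0.604
```

Emit:
jog_arm([
  [[0,0,1.7,0,0,0],[0,0,1.7,0,0,0]],
])

```text
time_s: 7.57
eef_pos: [0.4661, 0.0737, 0.0795]
tool_rot: [-1.58, -0.002, -0.11]
wrist_force: [-1.1, -4.5, -1.3]
width: 0.601
```

Emit:
jog_arm([
  [[0,0,1.5,0,0,0],[0,0,1.5,0,0,0]],
])

```text
time_s: 7.73
eef_pos: [0.4665, 0.0769, 0.0795]
tool_rot: [-1.581, -0.002, -0.11]
wrist_force: [-1.3, -4.7, -2.8]
width: 0.6
```

Emit:
jog_arm([
  [[0,0,1.5,0,0,0],[0,0,1.5,0,0,0]],
])

```text
time_s: 7.9
eef_pos: [0.4667, 0.0788, 0.0794]
tool_rot: [-1.585, -0.002, -0.11]
wrist_force: [-0.3, -10.6, -1.0]
width: 0.603
```

The force jumps to 10.6 N, about 6.5 N over friction, so this is the stop. I'll press slightly more and hold.

Emit:
jog_arm([
  [[0,0,0.8,0,0,0],[0,0,0,0,0,0]],
])

```text
time_s: 8.07
eef_pos: [0.4667, 0.0785, 0.0792]
tool_rot: [-1.588, -0.003, -0.111]
wrist_force: [0.2, -3.7, -1.2]
width: 0.603
```

Emit:
jog_arm([
  [[0,0,1.5,0,0,0],[0,0,1.2,0,0,0]],
])

```text
time_s: 8.23
eef_pos: [0.4667, 0.0787, 0.0791]
tool_rot: [-1.595, -0.003, -0.112]
wrist_force: [-0.2, -9.4, -1.7]
width: 0.6
```

Emit:
jog_arm([
  [[0,0,1.8,0,0,0],[0,0,1.8,0,0,0],[0,0,1.8,0,0,0]],
])

```text
time_s: 8.48
eef_pos: [0.4668, 0.0785, 0.0788]
tool_rot: [-1.61, -0.003, -0.115]
wrist_force: [-0.5, -12.1, -2.2]
width: 0.604
```

Emit:
jog_arm([
  [[0,0,1.8,0.006,0,0],[0,0,1.8,0.006,0,0],[0,0,1.8,0.006,0,0]],
])

```text
time_s: 8.73
eef_pos: [0.4669, 0.0786, 0.0788]
tool_rot: [-1.606, -0.003, -0.118]
wrist_force: [-1.2, -11.0, 0.7]
width: 0.602
```

Emit:
jog_arm([
  [[0,0,2.2,0.008,-0.004,0],[0,0,2.2,0.008,-0.004,0],[0,0,2.2,0.008,-0.004,0],[0,0,2.2,0.008,-0.004,0]],
])

```text
time_s: 9.07
eef_pos: [0.4667, 0.0791, 0.0791]
tool_rot: [-1.595, -0.003, -0.106]
wrist_force: [-1.8, -11.4, 1.0]
width: 0.599
```

Run:
```python
from h import *
for i in range(3):
    get_image("wrist"); s=read_state(); print(s["time_s"],np.round(s["wrist_force"],2),np.round(s["eef_pos"],4))
```

```text
9.1167 [ -1.49 -10.66   1.56] [0.4667 0.0791 0.0791]
9.1667 [ -0.87 -11.99   1.42] [0.4667 0.0792 0.0791]
9.2167 [ -2.37 -11.57   0.11] [0.4667 0.0792 0.0791]
```

The stop carried about 11.5 N at the wrist, roughly 7 N after friction, for well over 0.2 s. Now I bring it forward, through the pad gap and the slack, to about 25 mm short of the mark.

Emit:
jog_arm([
  [[0,1,-5,0.012,0,0],[0,1,-10,0.012,0,0],[0,1,-12,0,0,0],[0,0,-10,0,0,0],[0,0,-10,0,0,0],[0,0,-12,0,0,0],[0,0,-12,0,0,0],[0,0,-12,0,0,0],[0,0,-12,0,0,0],[0,0,-12,0,0,0],[0,0,-10,0,0,0],[0,0,-10,0,0,0],[0,0,-8,0,0,0],[0,0,-4,0,0,0],[0,0,0,0,0,0],[0,0,0,0,0,0]],
])

```text
time_s: 10.55
eef_pos: [0.4542, -0.0495, 0.0755]
tool_rot: [-1.521, -0.008, -0.095]
wrist_force: [-0.5, 4.8, 3.2]
width: 0.602
```

```bash
python3 look.py w5
```

```text
[ 0.4542 -0.0495  0.0755] [-1.5211 -0.008  -0.0946] [-1.2719  2.0123  1.8036] 0.6022943432970963
cam [ 0.3753 -0.0494  0.218 ] [ 0.3125  0.0182 -0.9497]
knob_grip 0.84 [304.  285.3] [ 0.4536 -0.0397  0.096 ]
carriage 0.73 [304.5 236.6] [ 0.4548 -0.032   0.036 ]
carriage 0.47 [303.8 284.8] [ 0.4917 -0.0351  0.036 ]
guide 0.84 [270.4 286.2] [ 0.5125 -0.0606 -0.    ]
```

View pics/w5.png

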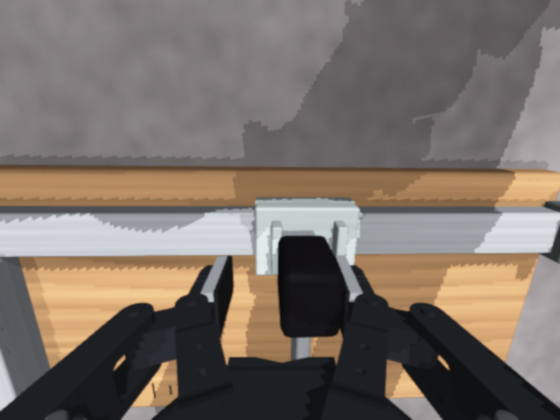

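The right pad pushes the knob; the carriage is about 55 mm before the mark. I'll go on 32 mm, righting the tool, then rise and look from farther out.

Emit:
jog_arm([
  [[0,0,-4,-0.015,0.004,0],[0,0,-5,-0.015,0.004,0],[0,0,-5,-0.015,0.004,0],[0,0,-6,-0.008,0,0],[0,0,-6,0,0,0],[0,0,-4,0,0,0],[0,0,-2,0,0,0],[0,0,0,0,0,0]],
])

```text
time_s: 11.57
eef_pos: [0.4509, -0.0821, 0.0752]
tool_rot: [-1.576, -0.008, -0.105]
wrist_force: [-0.6, 4.3, 3.0]
width: 0.599
```

Emit:
jog_arm([
  [[0,0,4,0,0,0],[0,0,4,0,0,0],[0,-20,2,0,0,0],[0,-30,0,0,0,0],[15,-30,0,0,0,0],[30,-30,0,0,0,0],[35,-30,0,0,0,0],[30,-20,0,0,0,0],[30,0,0,0,0,0],[10,0,0,0,0,0],[0,0,0,0,0,0],[0,0,0,0,0,0],[0,0,0,0,0,0]],
])

```text
time_s: 12.65
eef_pos: [0.6011, -0.0904, 0.2386]
tool_rot: [-1.599, -0.003, -0.109]
wrist_force: [-0.0, -0.5, -0.7]
width: 0.602
```

```bash
python3 look.py w6
```

```text
[ 0.6007 -0.0903  0.2385] [-1.5985 -0.0028 -0.109 ] [ 0.5133  1.0857 -0.1192] 0.5992780375795062
cam [ 0.5237 -0.0782  0.3815] [ 0.2998 -0.0591 -0.9522]
rail_end 0.82 [516.2  37.7] [0.4737 0.153  0.044 ]
rail_end 0.68 [271.2 299.2] [ 0.7507 -0.1257  0.044 ]
knob_grip 0.91 [289.3  23.6] [ 0.4489 -0.0708  0.096 ]
pointer 0.67 [291.  187.9] [ 0.607  -0.0848  0.025 ]
mark 0.6 [275.  188.4] [ 0.6056 -0.1046  0.025 ]
carriage 0.97 [299.5  38.6] [ 0.4479 -0.0601  0.036 ]
carriage 0.51 [277.6 181.9] [ 0.5955 -0.0998  0.036 ]
guide 0.84 [300.  102.9] [ 0.5088 -0.0639  0.    ]
guide 0.18 [292.5 188.8] [ 0.6143 -0.0834  0.    ]
```

View pics/w6.png

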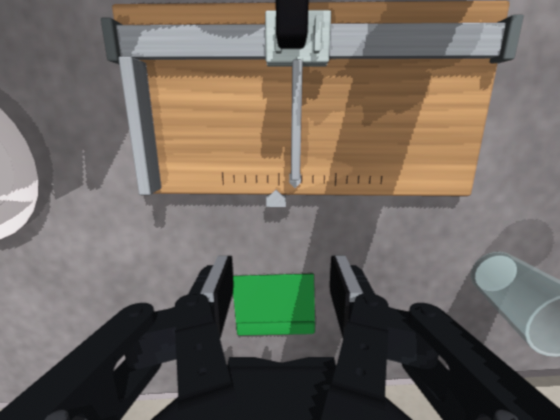

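The clip tip is near (277,190) and the pointer, at the fence end, near (293,188), both in clear view. The knob stands toward the lip. I'll zoom in to measure the rest.

Run:
```python
from h import *
im=cv2.imread("pics/w6.png")[160:215,250:324]
b=cv2.resize(im,None,fx=8,fy=8,interpolation=cv2.INTER_CUBIC);cv2.imwrite("pics/c6.png",b)
u=np.array([.107,.9943])
for e in range(2):
    get_image("wrist")
    r={}
    for n in("pointer","mark"):
        for d in spot_point("wrist",n)[:1]: r[n]=atz("wrist",d["at"],.025)[:2]@u; print(n,d["conf"],d["at"],r[n])
K,T=cal("wrist")
a,c=[atz("wrist",p,.025)[:2]@u for p in((280,190),(290,190))];print("mm/px",(c-a)*100)
```

```text
pointer 0.83 [293.9, 184.6] -0.01586899646559803
mark 0.76 [274.7, 188.5] -0.039666681162237385
pointer 0.58 [290.7, 185.9] -0.019785104538357162
mark 0.54 [275.8, 191.1] -0.03829114684881313
mm/px 1.2440778444630471
```

View pics/c6.png

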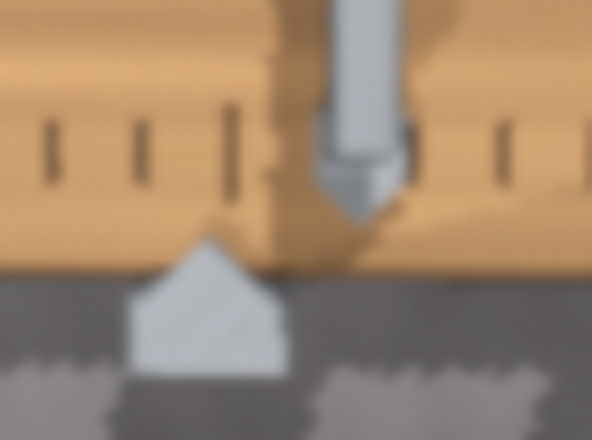

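The tips are at columns 276.0 and 295.0 at 1.23 mm/px, so 23.4 mm remains. The 24 mm clip and the 14 mm pointer root both confirm the scale. Last push contact was at TCP y=-0.0821, so the goal contact is y of about -0.1053. I'll go back down around the knob.

Emit:
jog_arm([
  [[-20,0,1,0.008,0,0],[-35,0,1,0.008,0,0],[-35,0,1,0.008,0,0],[-35,10,1,0,0,0],[-20,20,0,0,0,0],[-5,20,0,0,0,0],[0,10,0,0,0,0],[0,0,0,0,0,0],[0,0,0,0,0,0]],
])

```text
time_s: 14.05
eef_pos: [0.4476, -0.0695, 0.1761]
tool_rot: [-1.574, -0.009, -0.109]
wrist_force: [1.2, -0.1, -0.0]
width: 0.6
```

Emit:
jog_arm([
  [[2,25,0,0,0,0.004],[1,30,0,0,0,0.004],[0,25,0,0,0,0],[0,13,0,0,0,0],[0,6,0,0,0,0],[0,0,0,0,0,0]],
])

```text
time_s: 14.55
eef_pos: [0.4605, -0.0729, 0.0795]
tool_rot: [-1.577, -0.014, -0.108]
wrist_force: [-0.2, 0.5, 0.4]
width: 0.602
```

Emit:
jog_arm([
  [[-5,3,-1,0,0,0.005],[-5,1,-5,0,0,0.005],[0,0,-5,0,0,0],[0,0,-4,0,0,0],[0,0,-3,0,0,0],[0,0,-2,0,0,0],[0,0,0,0,0,0]],
])

```text
time_s: 15.13
eef_pos: [0.4496, -0.0916, 0.0786]
tool_rot: [-1.571, -0.008, -0.107]
wrist_force: [-0.0, 2.9, -2.5]
width: 0.6
```

Emit:
jog_arm([
  [[0,0,-3,0,0,0],[0,0,-2.5,0,0,0],[0,0,-2,0,0,0],[0,0,-1,0,0,0],[0,0,0,0,0,0]],
])

```text
time_s: 15.55
eef_pos: [0.4486, -0.1003, 0.0786]
tool_rot: [-1.569, -0.008, -0.107]
wrist_force: [0.6, 4.4, -2.0]
width: 0.599
```

By reckoning, 5 mm remains. I'll back off, rise and look before the last bit.

Emit:
jog_arm([
  [[0,0,4,0,0,0],[0,0,4,0,0,0],[0,-20,2,0,0,0],[0,-30,0,0,0,0],[15,-30,0,0,0,0],[30,-30,0,0,0,0],[35,-20,0,0,0,0],[30,0,0,0,0,0],[30,0,0,0,0,0],[10,0,0,0,0,0],[0,0,0,0,0,0],[0,0,0,0,0,0],[0,0,0,0,0,0]],
])

```text
time_s: 16.63
eef_pos: [0.6046, -0.1098, 0.2202]
tool_rot: [-1.591, -0.015, -0.108]
wrist_force: [-1.2, 0.2, -0.4]
width: 0.601
```

```bash
cat > zoom.py <<'E'
from h import *
import sys
im=get_image("wrist");save(im,sys.argv[1])
print(read_state()["eef_pos"])
p=spot_point("wrist","mark");q=spot_point("wrist","pointer")
print([(d["at"],d["conf"]) for d in (p[:1]+q[:1])], [(n,[(d["at"],round(d["conf"],2)) for d in spot_point("wrist",n)[:1]]) for n in("knob_grip","carriage")])
c0,r0=[int(v) for v in p[0]["at"]];c0-=30;r0-=28
b=cv2.resize(im[r0:r0+55,c0:c0+74,::-1],None,fx=8,fy=8,interpolation=cv2.INTER_CUBIC);save(b[:,:,::-1],sys.argv[1]+"c");print("origin",c0,r0)
u=np.array([.107,.9943]);a,c=[atz("wrist",(c0+x,r0+28),.025)[:2]@u for x in(25,35)];print("mm/px",(c-a)*100)
E
python3 zoom.py w7
```

```text
[ 0.6042121  -0.1097412   0.22022629]
[([290.3, 186.6], 0.54), ([290.5, 183.8], 0.9)] [('knob_grip', [([288.8, 4.2], 0.6)]), ('carriage', [([296.7, 24.9], 0.57)])]
origin 260 158
mm/px 1.1727828932599313
```

View pics/w7c.png

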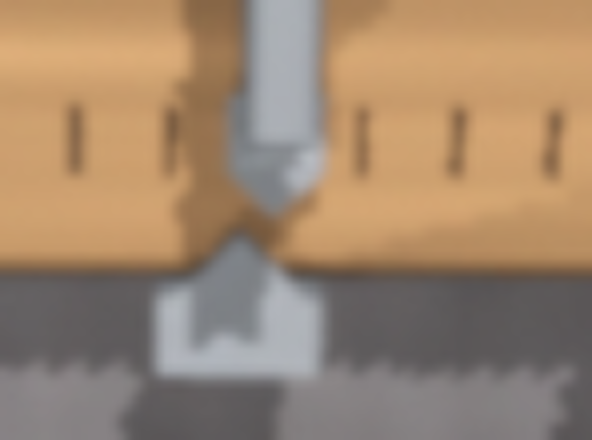

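The clip tip is at column (239/8) and the pointer tip at about (274/8), so 4.4 px or roughly 5.0–5.3 mm remain, agreeing with the reckoned 5.0. I'll go back for the last push of 5 mm, to TCP y of about -0.1053.

Emit:
jog_arm([
  [[-20,0,1,0.006,0,0],[-35,0,1,0.006,0,0.006],[-35,0,1,0.006,0,0.006],[-35,5,1,0,0,0],[-25,15,0,0,0,0],[-8,20,0,0,0,0],[0,10,0,0,0,0],[0,0,0,0,0,0],[0,0,0,0,0,0]],
])

```text
time_s: 17.63
eef_pos: [0.4367, -0.0873, 0.1675]
tool_rot: [-1.573, -0.005, -0.111]
wrist_force: [0.4, 0.2, 0.1]
width: 0.6
```

Emit:
jog_arm([
  [[2,25,0,0,0,0],[1,25,0,0,-0.002,0],[0,22,0,0,-0.002,0],[0,11,0,0,0,0],[0,5,0,0,0,0],[0,0,0,0,0,0]],
])

```text
time_s: 18.13
eef_pos: [0.4477, -0.0907, 0.082]
tool_rot: [-1.577, -0.017, -0.106]
wrist_force: [0.3, -1.0, -0.7]
width: 0.605
```

Emit:
jog_arm([
  [[0,2,-3,0,0,0.004],[0,1,-4,0,0,0.004],[0,0,-2,0,0,0],[0,0,-1,0,0,0],[0,0,0,0,0,0]],
])

```text
time_s: 18.55
eef_pos: [0.4489, -0.1011, 0.0816]
tool_rot: [-1.574, -0.012, -0.105]
wrist_force: [0.1, 0.1, -0.3]
width: 0.606
```

Emit:
jog_arm([
  [[0,0,-1.5,0,0,0],[0,0,-1,0,0,0],[0,0,-0.5,0,0,0]],
])

```text
time_s: 18.8
eef_pos: [0.4487, -0.1027, 0.0819]
tool_rot: [-1.57, -0.013, -0.105]
wrist_force: [1.5, 3.2, -2.9]
width: 0.602
```

Emit:
jog_arm([
  [[0,0,-1.3,0,0,0],[0,0,-1,0,0,0],[0,0,-0.8,0,0,0]],
])

```text
time_s: 19.05
eef_pos: [0.4484, -0.1052, 0.0818]
tool_rot: [-1.569, -0.013, -0.104]
wrist_force: [1.5, 4.4, -2.9]
width: 0.597
```

At y=-0.1052. I'll back off and check.

Emit:
jog_arm([
  [[0,0,0,0,0,0],[0,0,4,0,0,0],[0,0,4,0,0,0],[0,-20,2,0,0,0],[0,-30,0,0,0,0],[15,-30,0,0,0,0],[30,-30,0,0,0,0],[35,-20,0,0,0,0],[30,0,0,0,0,0],[30,0,0,0,0,0],[10,0,0,0,0,0],[0,0,0,0,0,0],[0,0,0,0,0,0],[0,0,0,0,0,0]],
])

```text
time_s: 20.22
eef_pos: [0.6023, -0.1152, 0.2237]
tool_rot: [-1.591, -0.017, -0.107]
wrist_force: [0.1, 0.1, -0.4]
width: 0.598
```

```bash
python3 zoom.py w8
```

```text
[ 0.60194846 -0.11511166  0.22366118]
[([293.6, 187.3], 0.79), ([291.2, 184.2], 0.89)] [('knob_grip', [([290.7, 9.7], 0.76)]), ('carriage', [([297.7, 29.4], 0.93)])]
origin 263 159
mm/px 1.1857316772918278
```

View pics/w8c.png

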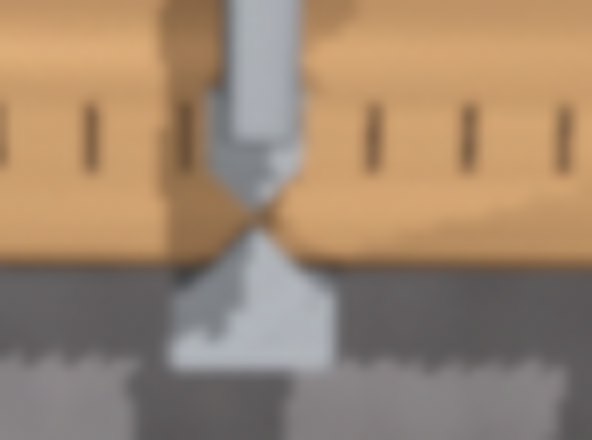

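The pointer tip and the clip tip are both at crop column 257, so they are level within about 0.5 mm. I'll check the knob's slack numerically, then hand in.

Run:
```python
from h import *
u=np.array([.107,.9943]);get_image("wrist");get_image("top")
for c in("wrist","top"):
    v=[]
    for n,z in(("knob_grip",.096),("carriage",.036)):
        d=spot_point(c,n)
        v.append(atz(c,d[0]["at"],z)[:2]@u if d else np.nan)
    print(c,"knob rel carriage mm",(v[0]-v[1])*1e3)
print("jar",atz("top",spot_point("top","jar")[0]["at"],0))
s=read_state();print(s["time_s"],s["wrist_force"],np.abs(s["joint_vel"]).max())
print(hand_in())
```

```text
wrist knob rel carriage mm nan
top knob rel carriage mm -5.246778176879609
jar [0.75980718 0.19230905 0.        ]
20.8167 [-0.78556022  0.27967536 -0.74686076] 0.002464122873938282
the job is handed in; nothing more can be done
None
```

I set the fence carriage to the clip and handed the job in at 20.8 s. No verdict came back.

- **Stop:** I drew the carriage back by its knob until it bore on the hidden stop. The wrist read about 11.5 N there for well over 0.2 s, which is roughly 7 N on the stop after about 4–4.7 N of friction. The highest wrist reading I saw was 12.1 N.
- **Setting:** I brought it forward in stages, looking at 23 mm and 5 mm short of the mark. I then pushed the last 5 mm, backed the pads off the knob and rose clear.
- **Pointer:** In the last close-up the pointer tip and the clip tip are level, within about 0.5 mm.
- **Knob slack:** The top camera puts the knob about 5.2 mm toward the lip from the carriage's origin, against a nominal 6 mm. In the last wrist reading the networks missed the knob or the carriage, so that camera did not confirm it.
- **Arm:** It was at rest, touching nothing.
- **Bystanders:** The jar reads the same position as at the start, within 3 mm. I did not re-measure the griddle, plate or scraper, but the arm never went down near them.

One early result disagreed: the network first reported the mark at the jar in the top picture, and I rejected it.

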